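# Empty the spent-vial catch tray of a lab counter

## Task

Draw the catch tray straight out through the slot in the side of the white counter with the two spent vials still in it, then tip both vials out over the tray's open long edge into the open steel bin. Finally stand the empty tray level on the bench, clear of the counter and outside the bin. Do not push the other things on the bench about.

Things in the scene. Friction and masses are not known exactly. Their poses are not given: they have to be found in the camera images.
- counter: White fixed lab counter: base 240 mm wide, 280 deep, 95 high; on it a black chamber (from 87 mm behind the slot face, 186 high) and a column with head (from 130 mm behind, 430 high). Origin: on the bench under the middle of the slot's mouth; x points into the slot (the tray comes out along -x), z up. Slot 100 mm wide, 165 deep, floor 5 mm and roof 55 mm above the bench.
- tray_centre (a point): Middle of the loose steel tray's pan, 18 mm above its underside. Pan 145 mm long (x), 90 wide (y); 3 mm walls 36 high on both ends and the -y side; +y side open. x points from handle to far end, z up. Starts in the slot, axes parallel to the counter's, its -x end wall flush with the slot face or up to 15 mm out. Mass 0.12 to 0.22 kg.
- tray_grip (a point): Centre of the tray's black handle block, outside the slot: 20 mm (x) by 32 (y), 52 high, from 8 to 60 mm above the tray's underside. 124.5 mm on the -x side of the pan's middle, on its centre line, axes as the tray's. A thin neck joins it to the pan, leaving a 42 mm gap between block and end wall: it can be pinched from above along x or y.
- tray_edge (a point): Middle of the tray's open long edge at floor level: 45 mm along +y from the pan's middle, 14 mm above the underside; axes as the tray's. The floor slopes up 0.12 rad from the -y wall (3 mm up) to this edge, so vials rest against the -y wall and roll out only when the tray is rolled about its x, this edge down, by well over that (0.4 to 0.8 rad).
- vial0_centre (a point): Centre of a spent glass vial with white cap, 28 mm across, 61 mm long, about 25 g, its axis along its x. It lies in the tray along the -y wall, in the half nearer the handle.
- vial1_centre (a point): Centre of the other, equal vial, in the tray's far half.
- bin: Open rectangular steel waste bin fixed to the bench, 200 mm (its x) by 210 mm (its y) outside, 65 mm high, walls and floor 5 mm. Origin under its centre on the bench.
- reagent: Bystander, loose: brown glass bottle with black cap, 60 mm across, 130 mm tall. Origin under its centre.
- beaker: Bystander, loose: glass beaker, 72 mm across, 90 mm tall. Origin under its centre.
- gloves: Bystander, loose: closed cardboard box, 120 x 220 x 80 mm. Origin under its centre.
- jar: Bystander, loose: white jar, 70 mm across, 90 mm tall. Origin under its centre.
- calculator: Bystander, loose: black pocket calculator, 140 x 80 x 18 mm. Origin under its centre.
- driver: Bystander, loose: screwdriver, 150 mm long, lying on the bench. Origin under its centre.
There are look-alikes about, which are no part of the job. What is shaped like the part that bears tray_centre but purple is not meant.

How it is judged:
On the way, in this order (a step that is already met when the one before it is completed fails the run):
1. the tray is drawn right out of the slot with both vials still in it (x of tray_centre in the frame of counter below -0.08 m and distance between each of vial0_centre, vial1_centre and tray_centre below 0.075 m), for 0.1 s.
2. the tray is tipped (more than 0.2 rad) with its open edge over the bin, above the bin's rim (angle between tray_centre's own z axis and vertical above 0.2 rad and horizontal distance between tray_edge and bin below 0.16 m and height (world z) of tray_edge above 0.05 m), for 0.1 s.
At the end, for the whole second after the job is handed in: Both vials lie inside the bin (centres within its outline, below its rim). The tray stands on the bench (under 8 mm up), level within 0.1 rad, its pan wholly out of the slot (middle over 73 mm outside the slot face) and outside the bin (middle over 100 mm from the bin's centre) (x of vial0_centre in the frame of bin between -0.1 and 0.1 m and y of vial0_centre in the frame of bin between -0.105 and 0.105 m and z of each of vial0_centre, vial1_centre in the frame of bin below 0.065 m and x of vial1_centre in the frame of bin between -0.1 and 0.1 m and y of vial1_centre in the frame of bin between -0.105 and 0.105 m and height (world z) of tray_centre below 0.026 m and angle between tray_centre's own z axis and vertical below 0.1 rad and x of tray_centre in the frame of counter below -0.073 m and horizontal distance between tray_centre and bin above 0.1 m); the robot touches nothing.
It fails at once if a bystander is moved by more than 40 mm (distance of any of reagent, beaker, gloves, jar, calculator, driver from where it was at the start of the episode above 0.04 m).
It also fails if it takes over 70 s, if anything falls off the work surface, if the arm or the gripper's body presses on something with over 40 N, if the wrist force passes 120 N, or if a joint passes its speed limit or range.

## Robot

A 6-joint arm with a two-finger parallel gripper is mounted at the origin on the work surface. World frame = base frame: x ahead of the robot, y to its left, z up, the work surface at z = 0. Lengths are in m, angles in rad, forces in N, time in s.
With the tool pointing down it reaches from about 0.35 to 0.975 m from the base axis. Payload 7.1 kg.
Tool frame: the origin (TCP) lies midway between the tips of the shut fingers; the grasp point (between the pads) lies 19 mm behind it; z points along the fingers, x is the direction in which the jaws open and shut, and the axes are right-handed (so a half turn about z gives the same grasp; the last joint's range is limited). The gripper opens to 88 mm and grips with 3 to 60 N. Pads are 20 mm wide; open, the fingers measure 115 mm over their backs; the gripper's body (75 mm by 178 mm) begins 61 mm behind the grasp point.
Start: joints at [1.232, 0.423, 1.63, -0, 1.089, -0.019], TCP at [0.196, 0.593, 0.223] pointing down, gripper open.
Joint ranges: [-3, 3], [-0.9, 2.11], [0.09, 2.58], [-1.31, 4.45], [0.11, 2.69], [-2.54, 2.54]. Speed limits (rad/s): [2.39, 2.39, 3.01, 3.14, 3.14, 3.14].

## Interface

Orientations are given as a unit quaternion [w, x, y, z].
In Python, from station import move_pose, movel, movej, command_gripper, wait, inverse_kinematics, read_camera, camera_info, MotionError, job_done, get_time, get_joint_pos, get_qvel, get_effort, get_tcp_pos, get_ee_rot, get_ft_force, get_ft_torque, get_grip_width gives the robot as it stands. Calls block until the motion is done:
- move_pose(position, orientation): joint-space move of the TCP to a pose.
- movel(position, frame=None, v=0.15, until_force=None): straight line of the TCP; frame=None keeps the orientation; v is the mean speed in m/s. With until_force (N) it stops when the force on the tool has changed by that much, and returns True; else False.
- movej(angles): joint-space move.
- command_gripper(opening): opening from 0.0 (shut) to 1.0 (fully open); the grip force is fixed at half the most; returns when the fingers have stopped.
- wait(seconds).
- inverse_kinematics(position, orientation): joint angles nearest the present ones, or None.
- read_camera(name): name is "side" or "top"; returns the picture (400x640x3 uint8, red, green, blue); there is no depth.
- camera_info(name): a dict with "intrinsics" (3x3 intrinsics, pixels), "dist" ([k1, k2, p1, p2, k3] as OpenCV has them; the pictures are not rectified), "T" (4x4, takes a point from camera to world coordinates). Camera axes: x right, y up, looking along -z (the intrinsics and any distortion apply to the point x, -y, -z); pixel columns grow to the right and rows downward; lengths in m; the calibration is good to about 2 mm. A picture is of the moment at which its call begins. camera_info takes no time and is no camera call.
A pose or a line that the arm cannot do raises MotionError and nothing moves.
- job_done(): hands the job in, once; it reports no verdict.
Readings, each from a call of its own:
- get_time(): time.
- get_joint_pos(): joint angles.
- get_qvel(): joint speeds.
- get_effort(): joint torques, N m.
- get_tcp_pos(): TCP position.
- get_ee_rot(): TCP orientation.
- get_ft_force(): force on the tool from outside, world axes, zero at the start.
- get_ft_torque(): the same for the moment, N m.
- get_grip_width(): opening from 0.0 (shut) to 1.0 (fully open).
Only numpy, scipy, OpenCV 4.12 (cv2) and the standard library are available. Lean on these libraries where they do the work, as an engineer would, in place of code of your own. Each camera call takes 0.05 s, during which the arm holds its last target. There are 200 camera calls.

## Working session

There is one attempt and no reset: what is moved stays moved. The work goes in short steps, each a Python script; the robot and the scene stay as the last script left them, time stands still between calls to the robot, and variables do not carry over. Pictures are saved under pics/ and viewed, about 8 in all and at most 12, crops included, and the job is handed in when it is done.

```bash
ls; mkdir -p pics; python3 - <<'E'
from station import *
import cv2, numpy as np
for n in ("top","side"):
    cv2.imwrite(f"pics/{n}0.png", read_camera(n)[:,:,::-1]); i=camera_info(n)
    print(n,i["intrinsics"],i["dist"],np.round(i["T"],3))
E
```

```text
pics
top [[479.38485492   0.         319.44821694]
 [  0.         479.38485492 204.67023882]
 [  0.           0.           1.        ]] [-0.07636917  0.          0.          0.          0.        ] [[-0.012  0.997 -0.075  0.41 ]
 [-1.    -0.011  0.007  0.075]
 [ 0.006  0.075  0.997  1.549]
 [ 0.     0.     0.     1.   ]]
side [[462.61133051   0.         316.50066213]
 [  0.         462.61133051 195.53253983]
 [  0.           0.           1.        ]] [-0.0173787  0.         0.         0.         0.       ] [[ 0.68   0.373 -0.631 -0.542]
 [-0.733  0.341 -0.588 -0.935]
 [-0.004  0.863  0.506  0.937]
 [ 0.     0.     0.     1.   ]]
```

View pics/top0.png

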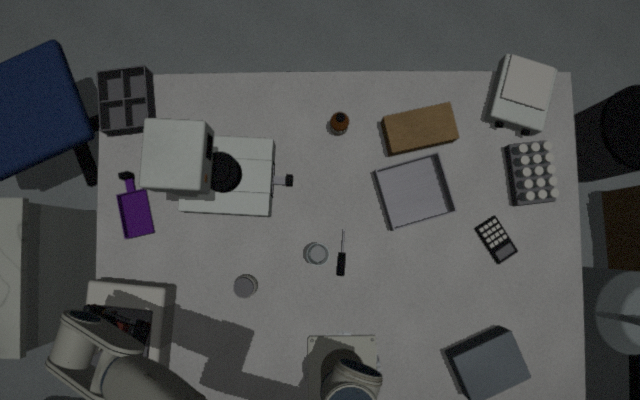

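View pics/side0.png

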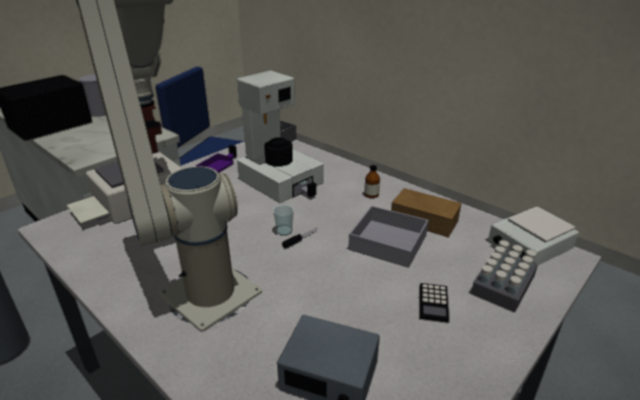

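The top view shows the counter with its slot face at column 272, the handle at (289,180) and the bin at (413,190). Image right is world -y and image up is world +x. The tray therefore comes out along about -y, with its open edge facing the robot. The purple item at (136,212) is the look-alike. Next I measure the handle, the slot face and the bin rim.

```bash
cat > h.py <<'E'
from station import *
import cv2, numpy as np
from scipy.spatial.transform import Rotation as R
def ray(name,px,z):
    i=camera_info(name); T=np.array(i["T"])
    p=cv2.undistortPoints(np.array(px,float).reshape(-1,1,2),np.array(i["intrinsics"]),np.array(i["dist"]))[:,0]
    d=np.c_[p[:,0],-p[:,1],-np.ones(len(p))]@T[:3,:3].T; o=T[:3,3]
    return o+d*((z-o[2])/d[:,2])[:,None]
def comp(mask,seed,ox=0,oy=0):
    n,l,s,c=cv2.connectedComponentsWithStats(mask.astype(np.uint8))
    k=l[seed[1],seed[0]]; return (l==k).astype(np.uint8)
def rect(m):
    c=max(cv2.findContours(m,cv2.RETR_EXTERNAL,cv2.CHAIN_APPROX_NONE)[0],key=cv2.contourArea)
    return cv2.minAreaRect(c), c
E
python3 - <<'E'
from h import *
im=cv2.imread("pics/top0.png"); g=im.max(2)
print(g[180,262:300],g[150,262:285], g[190,362:384])
# handle
m=np.zeros_like(g);m[165:198,276:305]=g[165:198,276:305]<50
r,_=rect(m);print("handle",r,ray("top",cv2.boxPoints(r),.065).round(4))
hs=cv2.resize(im[120:240,250:470],None,fx=3.5,fy=3.5,interpolation=cv2.INTER_CUBIC)
cv2.imwrite("pics/crop1.png",np.clip(hs.astype(float)*1.3,0,255).astype(np.uint8))
s=cv2.imread("pics/side0.png")
cv2.imwrite("pics/crop2.png",np.clip(cv2.resize(s[140:220,235:335],None,fx=6,fy=6,interpolation=cv2.INTER_CUBIC).astype(float)*1.5,0,255).astype(np.uint8))
E
```

```text
[133 135 133 134 135 135 135 132 113  56  57  80 105 106 108 105 105 106
 106 108 104 106 100  53  23  21  22  26   7  20  34  88 111 113 117 116
 111 114] [133 130 131 131 131 133 130 134 133 126  84  59  64  87 110 116 111 113
 113 115 115 113 112] [110 111 111 113 114 114 115 113 113 113 115 112 111  72  64  60  47  33
  41  73 104 109]
handle ((288.5, 180.0), (10.0, 7.0), 90.0) [[0.6157 0.1711 0.065 ]
 [0.6155 0.1493 0.065 ]
 [0.5841 0.1495 0.065 ]
 [0.5843 0.1713 0.065 ]]
```

View pics/crop1.png

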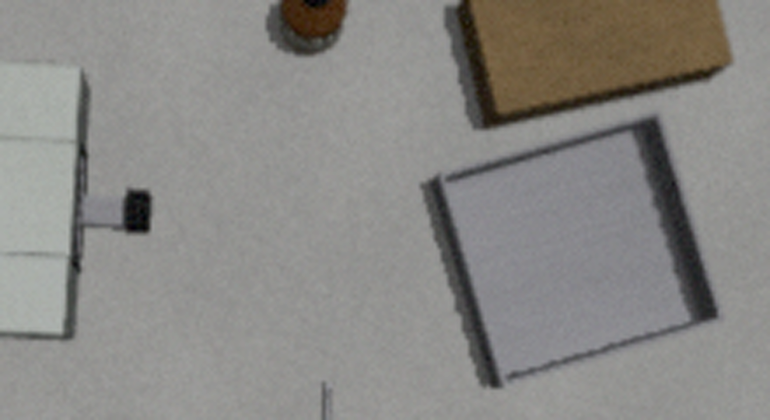

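View pics/crop2.png

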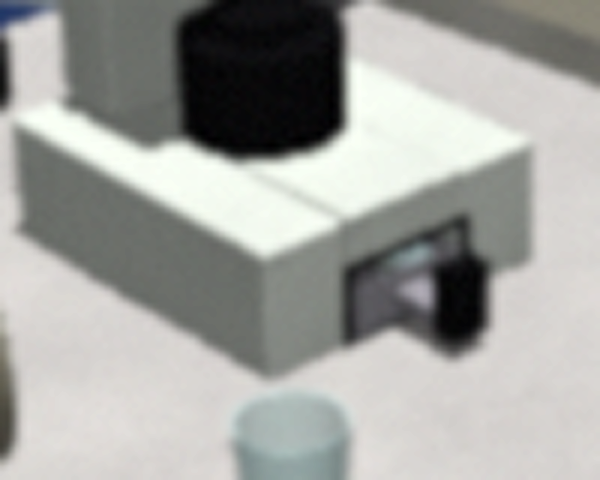

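The crops show the handle top at about (289,180), the face's top edge from (273.4,138.9) to (270,215.7), and the bin rim corners. The side crop shows the handle standing in front of the slot mouth. The handle measures 32 × 22 mm against the expected 32 × 20.

```bash
python3 - <<'E'
from h import *
c=lambda p:np.array(p)/3.5+[250,120]
f=ray("top",c([(82,66),(70,335)]),.095);d=f[1]-f[0];L=np.linalg.norm(d);print("face",f.round(4),L)
ydir=d/L; xdir=np.array([-ydir[1],ydir[0],0]); xdir*= np.sign(xdir[1]); print("x",xdir, "yaw",np.arctan2(xdir[1],xdir[0]))
b=ray("top",c([(425,180),(658,117),(718,318),(492,386)]),.065);print(b.round(4),b.mean(0),np.linalg.norm(np.roll(b,-1,0)-b,axis=1))
h=np.array([.600,.1605,.065]); print("handle in counter",(h-f.mean(0))@xdir,(h-f.mean(0))@ydir)
# side check of handle: project handle centre top corners
i=camera_info("side");T=np.array(i["T"]);P=(np.array([h])-T[:3,3])@T[:3,:3];P[:,1:]*=-1
print(cv2.projectPoints(P,np.zeros(3),np.zeros(3),np.array(i["intrinsics"]),np.array(i["dist"]))[0])
for n,p,z in [("reagent",(339,120),.13),("beaker",(316,252),.09),("jar",(245,285),.09)]: print(n,ray("top",[p],z).round(3))
print("driver",ray("top",[(343,230),(340,275)],.01).round(3)); print("gloves",ray("top",c([(462,0),(490,125),(728,65)]),.08).round(3))
# IK checks
yaw=np.arctan2(xdir[1],xdir[0])
for s in (1,-1):
  Rz=np.c_[s*xdir, np.cross([0,0,-1],s*xdir),[0,0,-1]]
  for roll in (0,.6,.8):
    Rr=R.from_rotvec(xdir*roll)*R.from_matrix(Rz); q=Rr.as_quat(scalar_first=True)
    for p in ([.6,.16,.035],[.6,-.05,.035],[.66,-.28,.2]):
      print(s,roll,p,np.round(inverse_kinematics(p,q),2) if inverse_kinematics(p,q) is not None else None)
E
```

```text
face [[0.7242 0.2042 0.095 ]
 [0.4875 0.2156 0.095 ]] 0.23704195398853173
x [ 0.04774862  0.99885938 -0.        ] yaw 1.5230295393983033
[[ 0.6241 -0.0991  0.065 ]
 [ 0.6794 -0.311   0.065 ]
 [ 0.4974 -0.3593  0.065 ]
 [ 0.4395 -0.1549  0.065 ]] [ 0.56010753 -0.23106721  0.065     ] [0.21900655 0.1883088  0.21248556 0.19284699]
handle in counter -0.04962920592189488 0.003492310868271962
[[[310.61191746 183.29904347]]]
reagent [[0.772 0.003 0.13 ]]
beaker [[0.376 0.077 0.09 ]]
jar [[0.279 0.293 0.09 ]]
driver [[ 0.443 -0.01   0.01 ]
 [ 0.3    0.001  0.01 ]]
gloves [[ 0.784 -0.134  0.08 ]
 [ 0.671 -0.156  0.08 ]
 [ 0.724 -0.372  0.08 ]]
1 0 [0.6, 0.16, 0.035] [ 0.24  0.67  1.73 -0.    0.74 -1.28]
1 0 [0.6, -0.05, 0.035] [-0.1   0.65  1.77 -0.    0.72 -1.63]
1 0 [0.66, -0.28, 0.2] [-0.42  0.58  1.42 -0.    1.14 -1.94]
1 0.6 [0.6, 0.16, 0.035] [ 0.18  0.93  1.29  0.13  1.5  -1.39]
1 0.6 [0.6, -0.05, 0.035] [-0.09  0.92  1.33 -0.02  1.49 -1.6 ]
1 0.6 [0.66, -0.28, 0.2] [-0.35  0.89  0.96 -0.17  1.86 -1.87]
1 0.8 [0.6, 0.16, 0.035] [ 0.17  1.04  1.15  0.15  1.74 -1.4 ]
1 0.8 [0.6, -0.05, 0.035] [-0.09  1.03  1.19 -0.03  1.73 -1.6 ]
1 0.8 [0.66, -0.28, 0.2] [-0.33  1.01  0.81 -0.23  2.09 -1.89]
-1 0 [0.6, 0.16, 0.035] [ 0.24  0.67  1.73 -0.    0.74  1.86]
-1 0 [0.6, -0.05, 0.035] [-0.1   0.65  1.77 -0.    0.72  1.52]
-1 0 [0.66, -0.28, 0.2] [-0.42  0.58  1.42 -0.    1.14  1.2 ]
-1 0.6 [0.6, 0.16, 0.035] [0.18 0.93 1.29 0.13 1.5  1.75]
-1 0.6 [0.6, -0.05, 0.035] [-0.09  0.92  1.33 -0.02  1.49  1.54]
-1 0.6 [0.66, -0.28, 0.2] [-0.35  0.89  0.96 -0.17  1.86  1.27]
-1 0.8 [0.6, 0.16, 0.035] [0.17 1.04 1.15 0.15 1.74 1.75]
-1 0.8 [0.6, -0.05, 0.035] [-0.09  1.03  1.19 -0.03  1.73  1.54]
-1 0.8 [0.66, -0.28, 0.2] [-0.33  1.01  0.81 -0.23  2.09  1.25]
```

The handle sits at x = -50 mm in the counter frame, so the tray is about flush. Its reprojection agrees in the side view, and the bin sides match within 10 mm. Next I plan the tipping poses and check IK, then retract, swing round and go above the handle.

```bash
cat >> h.py <<'E'
YAW=1.523; HX,HY=.600,.1605; BIN=np.array([.560,-.231]); BYAW=1.823
S=-1
def tool(tc,yaw,roll=0,gz=.045):
    """TCP pose for pan-middle-underside position tc (tray frame origin at underside), gz = grasp height above underside"""
    Rt=R.from_euler('ZX',[yaw,-roll])
    Rg=R.from_matrix(np.c_[[S,0,0],[0,-S,0],[0,0,-1.]])   # tool axes in tray frame
    p=np.array(tc)+Rt.apply([-.1245,0,gz-.019])
    return p,(Rt*Rg).as_quat(scalar_first=True)
def edge_tool(e,yaw,roll):
    Rt=R.from_euler('ZX',[yaw,-roll]); return tool(np.array(e)-Rt.apply([0,.045,.014]),yaw,roll)
X=np.array([np.cos(YAW),np.sin(YAW),0]); MID0=np.array([HX,HY,.005])+.1245*X
BY=np.array([-np.sin(BYAW),np.cos(BYAW),0])
EDGE=np.r_[BIN,.125]-.04*BY
E
python3 - <<'E'
from h import *
f=lambda a:None if a is None else np.round(a,2)
print(EDGE,MID0)
for r in (0,.3,.6,.8): print(r,edge_tool(EDGE,BYAW,r)[0].round(3),f(inverse_kinematics(*edge_tool(EDGE,BYAW,r))))
q=tool(MID0,YAW)[1]
move_pose([.14,.36,.33],get_ee_rot()); print(get_tcp_pos())
move_pose([.40,-.02,.33],q)
command_gripper(.5)
p=tool(MID0,YAW)[0]; print(p)
movel([p[0],p[1],.2],v=.2); print(get_time(),get_tcp_pos(),get_grip_width())
cv2.imwrite("pics/top1.png",read_camera("top")[:,:,::-1]);
s=read_camera("side")[:,:,::-1];cv2.imwrite("pics/side1.png",cv2.resize(s[90:230,200:400],None,fx=4,fy=4,interpolation=cv2.INTER_CUBIC))
E
```

```text
[ 0.59873459 -0.22101846  0.125     ] [0.60594838 0.28485782 0.005     ]
0 [ 0.673 -0.33   0.137] [-0.47  0.69  1.37 -0.    1.08  0.85]
0.3 [ 0.668 -0.332  0.15 ] [-0.57  0.6   1.56  0.3   0.8   0.56]
0.6 [ 0.659 -0.334  0.16 ] [-0.68  0.56  1.72  0.84  0.66  0.02]
0.8 [ 0.652 -0.336  0.166] [-0.75  0.58  1.8   1.25  0.69 -0.42]
[0.14030826 0.36084034 0.33006603]
[0.6    0.1605 0.031 ]
5.275 [0.59978057 0.16010763 0.20055863] 0.49941215056625365
```

View pics/side1.png

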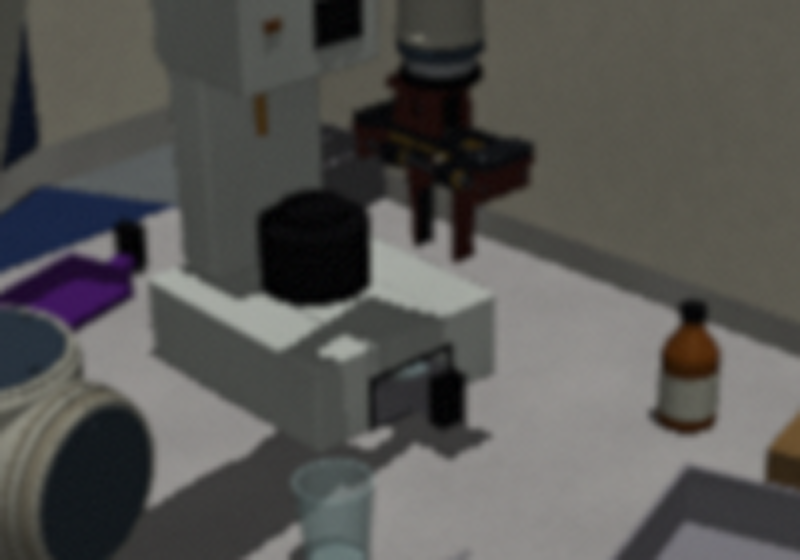

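The open gripper is above the handle with its jaws along the tray's axis. Now I descend, grip and draw the tray out.

```bash
python3 - <<'E'
from h import *
p,q=tool(MID0,YAW)
print("stopped",movel([p[0],p[1],.06],v=.12,until_force=8)); print("stopped",movel(p,v=.05,until_force=8), get_tcp_pos())
f0=np.array(get_ft_force()); command_gripper(0.0); print("width mm",get_grip_width()*88,np.array(get_ft_force())-f0)
print("s",movel(p-.03*X,v=.04,until_force=15), np.array(get_ft_force())-f0)
print("s",movel(p-.185*X,v=.08,until_force=15), np.array(get_ft_force())-f0,get_grip_width()*88,get_time())
wait(.2)
cv2.imwrite("pics/top2.png",cv2.resize(read_camera("top")[100:260,230:390,::-1],None,fx=3.5,fy=3.5,interpolation=cv2.INTER_CUBIC))
cv2.imwrite("pics/side2.png",cv2.resize(read_camera("side")[120:250,240:400,::-1],None,fx=4,fy=4,interpolation=cv2.INTER_CUBIC))
E
python3 -c "
import cv2,numpy as np
a=cv2.imread('pics/top2.png');b=cv2.imread('pics/side2.png');s=lambda i:cv2.resize(i,(400,int(i.shape[0]*400/i.shape[1])))
a,b=s(a),s(b);b=cv2.copyMakeBorder(b,0,a.shape[0]-b.shape[0],0,0,0);cv2.imwrite('pics/both2.png',np.hstack([a,b]))"
```

```text
stopped False
stopped False [0.60003097 0.1605027  0.030873  ]
width mm 19.83727265097845 [ 1.9824719  -0.28558121  0.66065437]
s False [ 0.24820981 -4.76452913  5.56266916]
s False [ 0.78883317 -0.58443174 -1.66977378] 19.612807845096505 10.9167
```

View pics/both2.png

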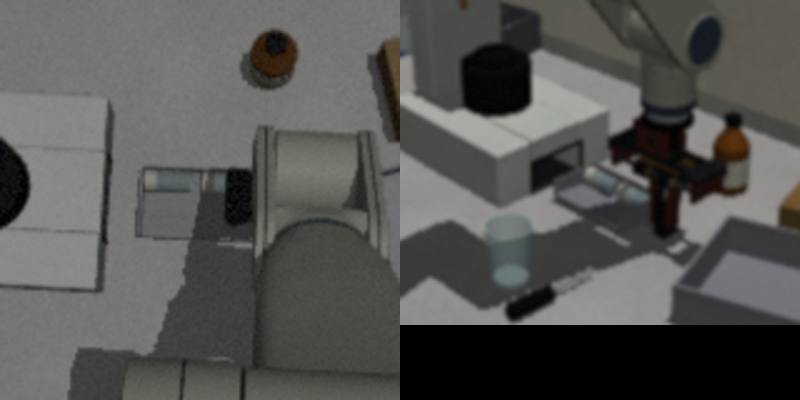

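Width 19.6 mm confirms the handle is held. The tray is fully out of the slot (far end at crop column 137, face at 108), level, and both vials lie along the back wall. Next I lift, carry it over the bin and tip.

```bash
python3 - <<'E'
from h import *
p=np.array(get_tcp_pos()); movel(p+[0,0,.16],v=.12)
p,q=edge_tool(EDGE+[0,0,.045],BYAW,0); movel(p,q,v=.12)
p,q=edge_tool(EDGE,BYAW,0); movel(p,q,v=.08); print(get_time(),get_grip_width()*88,get_tcp_pos(),p)
f0=np.array(get_ft_force())
for r in np.arange(.1,.81,.1): movel(*edge_tool(EDGE,BYAW,r),v=.025)
wait(1.0); print(get_time(),get_grip_width()*88,np.array(get_ft_force())-f0)
a=read_camera("top")[100:260,340:500,::-1];b=read_camera("side")[150:310,300:460,::-1]
cv2.imwrite("pics/both3.png",cv2.resize(np.hstack([a,b]),None,fx=2.5,fy=2.5,interpolation=cv2.INTER_CUBIC))
E
```

```text
16.2 19.536759447273507 [ 0.6735377  -0.33045374  0.13693641] [ 0.67337856 -0.33035065  0.137     ]
19.8667 19.875714389552684 [-0.06687359  0.42715215  0.53015121]
```

View pics/both3.png

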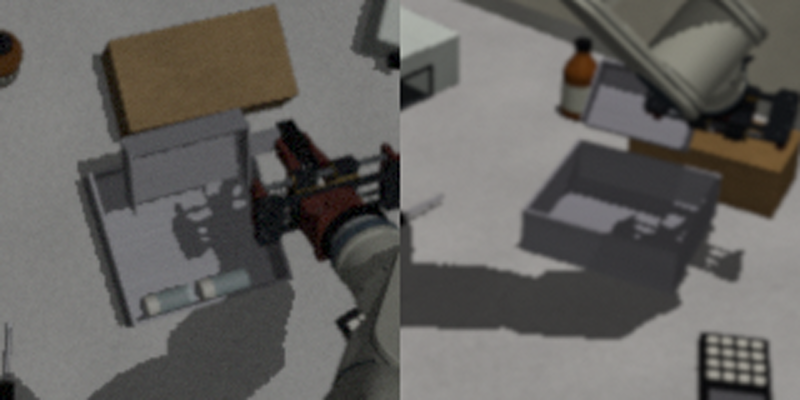

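Both vials lie in the bin along its near wall, and the empty tray is still held. Now I level it, carry it back and set it down between the counter and the bin.

```bash
python3 - <<'E'
from h import *
for r in (.5,.2,0): movel(*edge_tool(EDGE+[0,0,.03],BYAW,r),v=.06)
movel(*edge_tool(EDGE+[0,0,.06],BYAW,0),v=.1)
m=MID0-.185*X; m[2]=0
p,q=tool(m+[0,0,.15],YAW); movel(p,q,v=.12)
p,q=tool(m,YAW); movel(p+[0,0,.015],v=.12); wait(.2)
print(movel(p-[0,0,.003],v=.02,until_force=4),get_tcp_pos(),p)
command_gripper(.5); wait(.3)
movel(p+[0,0,.15],v=.12); print(get_time())
movel([.42,-.08,.3],v=.2); print(get_time())
a=read_camera("top")[100:300,230:530,::-1];b=read_camera("side")[120:320,240:540,::-1]
cv2.imwrite("pics/both4.png",cv2.resize(np.vstack([a,b]),None,fx=1.5,fy=1.5,interpolation=cv2.INTER_CUBIC))
E
```

```text
True [ 0.59104108 -0.02435124  0.02610865] [ 0.59116105 -0.02428873  0.026     ]
29.325
30.5667
```

View pics/both4.png

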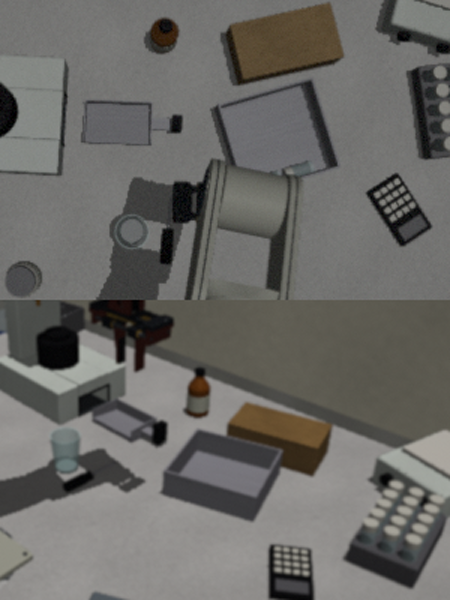

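The tray stands flat and empty between counter and bin. One vial is visible in the bin beside the arm, and the bystanders are in place.

```bash
python3 -c "
from station import *
wait(.5);print(get_qvel());job_done()"
```

```text
[ 9.30850959e-05 -3.35856086e-03  5.70781160e-04 -5.05437437e-04
  1.20595126e-03  5.33395499e-04]
the job is handed in; nothing more can be done
```

I drew the tray straight out of the slot with both vials in it and tipped it 0.8 rad over the bin. The empty tray is back on the bench between the counter and the bin, and the job was handed in at about 31 s of the 70 s allowed.

- **Vials:** the picture taken after tipping showed both vials in the bin, along its near wall. In the last picture the arm hid part of the bin, so only one could be seen, and nothing near the bin had changed since.
- **Tray:** it touched the bench at a tool height of 26.1 mm, where 26.0 mm was expected for the tray flat on the bench. Its pan middle should be about 112 mm outside the slot face and well over 100 mm from the bin's centre. I worked this out from the commanded poses and did not measure it in the images.
- **Other things on the bench:** they looked unmoved in the last pictures, though I did not measure them. The highest force change I read while pulling was about 7 N.
- **Disagreement:** the bin's sides measured 188–219 mm, against the 200 mm and 210 mm given. I put this down to corners picked by eye.

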